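# Turn the spice carousel to the green jar

### The job

Bring the green-capped jar to the front of the spice carousel: with a fingertip, push gently on an arm of the wooden star handle on top until that jar stands squarely in line with the red pointer, leave it at rest there and take the hand away. Turn it only by the star: do not touch or lift any jar, do not push the tray, do not spin it fast, and leave the things standing round it where they are.

Things in the scene. Friction and masses are not known exactly. Their poses are not given: they have to be found in the camera images.
- carousel: spice carousel, its foot fixed to the worktop: black round foot, light wooden tray of 216 mm diameter with a low darker lip (tray floor 20 mm, lip top 28 mm above the worktop), steel post 22 mm thick, star handle on top; origin on the turning axis at worktop height, z up, its -x axis points from the axis to the red pointer (its front, which need not face the robot exactly)
- pointer (a point): tip of the red cone that lies on the foot's tongue just outside the tray and points at the axis; 114 mm from the axis, 15.5 mm above the worktop; it does not turn with the tray
- star: wooden four-armed star handle on the post; turns with post and tray. Origin on the axis at the hub's underside, 144 mm above the worktop; arms along its +x, -x, +y, -y axes, 12 mm wide, from the 42 mm hub out to an 18 mm round end centred 88 mm from the axis; arms 144 to 164 mm above the worktop, hub top 169; jar caps end at 125 mm or lower
- tray: the carousel's turning tray (see carousel); origin on the axis at its underside, 12 mm above the worktop. Wall cabinets hang over the rear half of the worktop and partly over the carousel, undersides about 0.63 m up: keep approaches low, fingertips below about 0.2 m
- rotor (a joint): turn of tray, post and star together, rad, counterclockwise from above is positive; arms along the carousel's axes at 0; turns freely both ways (stops only at +-9) against a steady friction of 0.06 N m (about 1 N at an arm) and stays where it is left; the jars ride along with the tray
- jar_green: loose spice jar of clear plastic with a green cap, 36 to 38 mm across, 102 mm tall on a thin black foot, upright on the tray about 70 mm (+-6) from the carousel's axis, 0.08 to 0.17 kg; origin at the centre of its underside
- jar_red: loose spice jar of clear plastic with a red cap, 36 to 38 mm across, 104 mm tall on a thin black foot, upright on the tray about 70 mm (+-6) from the carousel's axis, 0.08 to 0.17 kg; origin at the centre of its underside
- jar_blue: loose spice jar of clear plastic with a dark blue cap, 36 to 38 mm across, 96 mm tall on a thin black foot, upright on the tray about 70 mm (+-6) from the carousel's axis, 0.08 to 0.17 kg; origin at the centre of its underside
- jar_brown: loose spice jar of clear plastic with a brown cap, 36 to 38 mm across, 90 mm tall on a thin black foot, upright on the tray about 70 mm (+-6) from the carousel's axis, 0.08 to 0.17 kg; origin at the centre of its underside
- tea_light: loose tea light with white wax, 38 mm across, 15 mm tall, near the carousel; origin at its underside's centre
- tin: loose food tin, 76 mm across, 58 mm tall, near the carousel; origin at its underside's centre
- timer: loose kitchen timer with a red dial, 65 mm across, 49 mm tall, on the left; origin at its underside's centre
- sachet: loose flat green sachet 60 x 94 x 9 mm, on the right; origin at its underside's centre
- mill: loose grinder with a black head, 46 mm across, 128 mm tall, back left; origin at its underside's centre

How it is judged:
On the way:
1. a finger pushes an arm of the star handle (contact force between the fingers and star above 0.2 N).
At the end, for the whole second after the job is handed in: The green-capped jar stands on the tray at the pointer: its centre no more than 12 mm to either side of the line from the axis to the pointer, on the pointer's side; the carousel is at rest, all four jars stand upright on the tray, and the things round it are within 20 mm of where they were (y of jar_green in the frame of carousel between -0.012 and 0.012 m and x of jar_green in the frame of carousel between -0.095 and -0.05 m and velocity of joint rotor between -0.05 and 0.05 rad/s and angle between each of jar_green, jar_red, jar_blue, jar_brown's own z axis and vertical below 0.15 rad and height (world z) of jar_green between 0.015 and 0.027 m and horizontal distance between each of jar_green, jar_red, jar_blue, jar_brown and carousel below 0.095 m and height (world z) of jar_red between 0.015 and 0.027 m and height (world z) of jar_blue between 0.015 and 0.027 m and height (world z) of jar_brown between 0.015 and 0.027 m and distance of each of timer, sachet, mill, tea_light, tin from where it was at the start of the episode below 0.02 m); the robot touches nothing.
It fails at once if a jar on the carousel is touched by the robot (contact force between any of the fingers, the arm and jar_green above 0.5 N or contact force between any of the fingers, the arm and jar_red above 0.5 N or contact force between any of the fingers, the arm and jar_blue above 0.5 N or contact force between any of the fingers, the arm and jar_brown above 0.5 N).
It fails at once if a jar is lifted off the tray or tips (height (world z) of any of jar_green, jar_red, jar_blue, jar_brown above 0.036 m or angle between any of jar_green, jar_red, jar_blue, jar_brown's own z axis and vertical above 0.4 rad).
It fails at once if the tray is pushed instead of the star handle (contact force between any of the fingers, the arm and tray above 1 N).
It fails at once if the carousel is spun faster than 2.5 rad/s or its star pushed harder than 15 N (velocity of joint rotor above 2.5 rad/s or velocity of joint rotor below -2.5 rad/s or contact force between the fingers and star above 15 N).
It fails at once if a thing standing round the carousel is shifted by more than 20 mm (distance of any of timer, sachet, mill, tea_light, tin from where it was at the start of the episode above 0.02 m).
It also fails if it takes over 42 s, if anything falls off the work surface, if the arm or the gripper's body presses on something with over 40 N, if the wrist force passes 120 N, or if a joint passes its speed limit or range.

### The arm

A 6-joint arm with a two-finger parallel gripper is mounted at the origin on a cart in front of the work surface, level with it; the furniture and walls round the work are solid. World frame = base frame: x ahead of the robot, y to its left, z up, the work surface at z = 0. Lengths are in m, angles in rad, forces in N, time in s.
With the tool pointing down it reaches from about 0.3 to 0.75 m from the base axis. Payload 8.5 kg.
Tool frame: the origin (TCP) lies on the centre line of the jaws, within the pads' length; the fingertips stand robot.tip_extent ahead of it and the grasp point (between the pads) lies 6 mm ahead of it (robot.tip_extent is the distance from the TCP to the fingertips, in m); z points along the fingers, y is the line along which they close (so a half turn about z gives the same grasp; the last joint's range is limited). The gripper opens to 85 mm and grips with 20 to 120 N. Pads are 22 mm wide; open, the fingers measure 114 mm over their backs; the gripper's body (76 mm by 85 mm) begins 54 mm behind the grasp point. The pads swing forward as they close: fully open they stand 13 mm farther back than shut.
Start: joints at [1.02, 0.381, 1.297, -0, 1.464, -0.215], TCP at [0.181, 0.519, 0.256] pointing down, gripper open.
Joint ranges: [-3.11, 3.11], [-0.89, 2.33], [0.22, 2.48], [-1.42, 4.56], [0.17, 2.85], [-2.88, 2.88]. Speed limits (rad/s): [2.39, 2.39, 3.14, 3.14, 3.14, 3.14].

### API

Orientations are given as a rotation vector (axis times angle).
In Python, from plant import robot gives the robot as it stands.
- The arm moves only by the tool shift_gripper, called after "Request:" by a JSON object that holds its "api" and its "payload", one argument or row to a line. Schema: {"type":"object","properties":{"steps":{"type":"array","items":{"type":"array","items":{"type":"number"},"minItems":5,"maxItems":5},"minItems":1,"maxItems":12},"force":{"type":"number"},"only":{"type":"string"},"quiet":{"type":"boolean"},"lines":{"type":"string"}},"required":["steps"],"additionalProperties":false}. steps is a list of rows, 1 to 12 of them, each of 5 numbers: dx, dy, dz in shares of the most that a row can go, 1 being 50 mm, then a turn about the tool's z in units of 0.05 rad, then the finger opening in m; each row shifts and turns the commanded pose from where the row before left it, along the tool's axes as they then stand; what a row does not reach is not made up. A row lasts 1/10 s, in which the tool goes at most 0.05 m and 0.15 rad, less where a joint would pass 70% of its speed; a pose out of reach is approached as far as the arm can. The fingers move at their own pace and stop on an object; force is the grip in N (left out, the last holds). Time passes only in rows, so rows that do not move let the fingers close. The tool returns the time, the measured TCP pose, the force, the opening and the grip force at its end. only (a regular expression) keeps the lines of the reply that match it, lines (a string "A,B") keeps lines A to B, and quiet returns only ok. Input that does not fit is refused with a message, and nothing moves.
- robot.sense(): the state, without advancing time (a new reading comes with each control period).
- robot.read_camera(name): name is "scene" or "top" or "wrist"; returns a dict with "img" (400x640x3 uint8, red, green, blue), "mtx" (3x3 intrinsics, pixels), "R" (3x3) and "t" (3): a world point X has camera coordinates R X + t; the wrist camera has in their place "mount" (4x4, takes a point from camera to tool coordinates, whose origin is the TCP and whose axes are the flange's). Camera axes: x right, y down, z forward; pixel columns grow to the right and rows downward; lengths in m; the calibration is good to about 2 mm. A picture is of the moment at which its call begins: read the wrist's pose just before it. There is no depth.
- robot.finish_job(): hands the job in; it is judged then, once.
The state is a dict: "time": time; "q": joint angles; "joint_vel": joint speeds; "effort": joint torques, N m; "ee_pos": TCP position; "orientation": TCP orientation; "wrist_force": force on the tool from outside, world axes, zero at the start; "torque": the same for the moment, N m; "finger_gap": finger opening in m; "grasp_force": force on a finger pad.
Only numpy, scipy, OpenCV 4.12 (cv2) and the standard library are available. Lean on these libraries where they do the work, as an engineer would, in place of code of your own. Each camera call takes 0.05 s, during which the arm holds its last target. There are 200 camera calls.

## Working session

There is one attempt and no reset: what is moved stays moved. The work goes in short steps, Python scripts to look and compute and a tool call to move; the robot and the scene stay as the last step left them, time stands still between calls to the robot, and variables do not carry over. Pictures are saved under pics/ and viewed, at most 10 in all, crops included, and the job is handed in when it is done.

```bash
mkdir -p pics; ls
```

Run:
```python
from plant import robot
import cv2
s=robot.sense();print(s['time'],s['ee_pos'],s['orientation'],s['finger_gap'],robot.tip_extent)
for n in("scene","top"):
    c=robot.read_camera(n);cv2.imwrite(f"pics/{n}0.png",c["img"][:,:,::-1])
    print(n,c["mtx"].round(1).tolist(),c["R"].round(3).tolist(),c["t"].round(3).tolist())
```

```text
pics
plant.py
0.0 [0.18111525 0.51904844 0.25570672] [-5.24917732e-01 -3.09686055e+00  2.14944313e-03] 0.08515015920165202 0.025
scene [[420.2, 0.0, 317.6], [0.0, 420.2, 203.0], [0.0, 0.0, 1.0]] [[0.198, -0.98, -0.004], [-0.562, -0.11, -0.819], [0.803, 0.164, -0.573]] [-0.139, 0.39, 1.165]
top [[397.8, 0.0, 322.3], [0.0, 397.8, 202.5], [0.0, 0.0, 1.0]] [[0.249, -0.969, -0.002], [-0.898, -0.23, -0.375], [0.362, 0.095, -0.927]] [-0.141, 0.544, 1.604]
```

View pics/scene0.png

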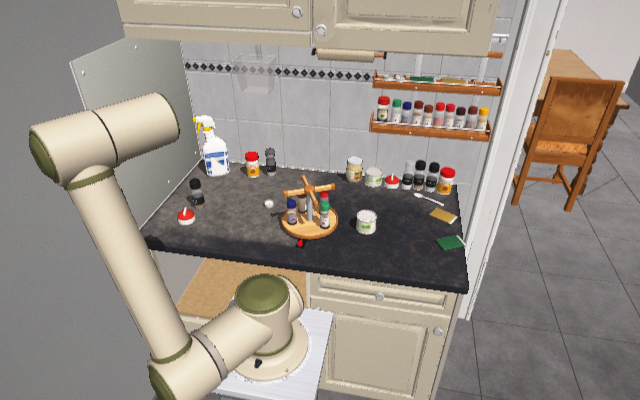

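View pics/top0.png

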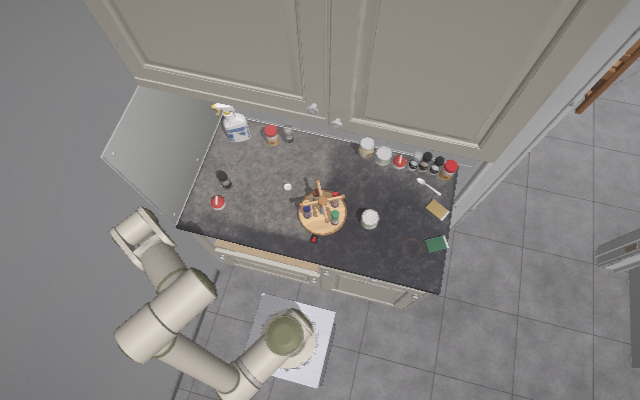

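Both views show the carousel, at about (323,213) in top and (309,220) in scene. The pointer is at (313,239) in top and (300,243) in scene. I'll enlarge both crops.

Run:
```python
import cv2,numpy as np
a=cv2.imread("pics/top0.png")[175:250,280:385];b=cv2.imread("pics/scene0.png")[170:255,260:380]
cv2.imwrite("pics/c1.png",cv2.resize(a,None,fx=7,fy=7,interpolation=cv2.INTER_CUBIC))
cv2.imwrite("pics/c2.png",cv2.resize(b,None,fx=6.5,fy=6.5,interpolation=cv2.INTER_CUBIC))
```

```text
(no output)
```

View pics/c1.png

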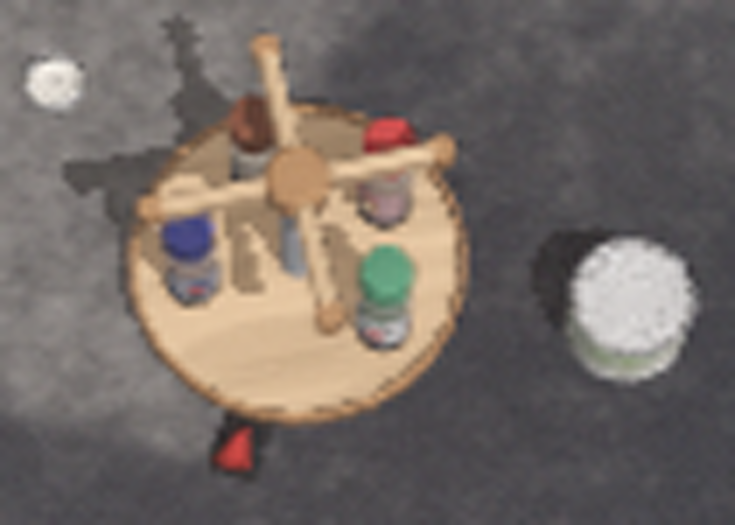

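View pics/c2.png

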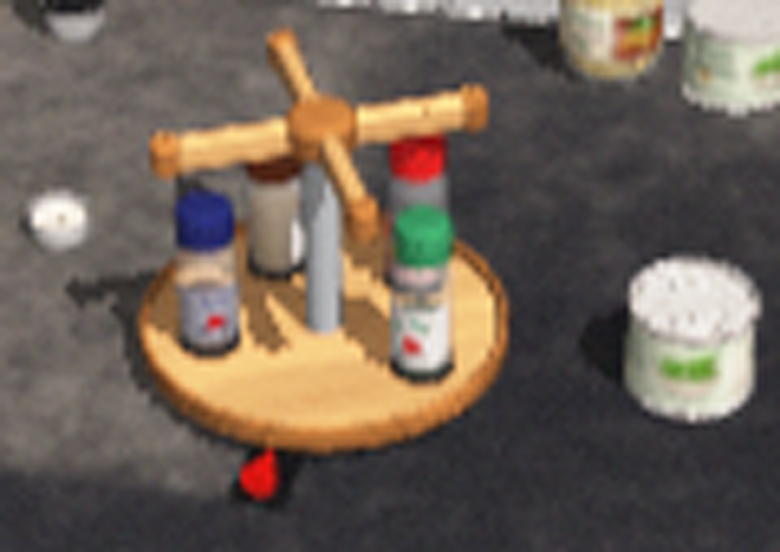

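The crops are clear:
- **Star (top crop):** ends at (265,45), (443,150), (330,318) and (150,208), with the hub at (298,180).
- **Jars and pointer:** green cap at (387,268), pointer tip near (243,430).

The green jar has to go clockwise to reach the pointer.

Create h.py:
```python
import numpy as np,cv2
from plant import robot
def ray(c,uv,z):
    d=c["R"].T@np.linalg.inv(c["mtx"])@np.array([*uv,1.]); o=-c["R"].T@c["t"]
    return (o+d*(z-o[2])/d[2])
def blob(c,lo,hi,box):
    x0,y0,x1,y1=box; h=cv2.cvtColor(c["img"][y0:y1,x0:x1],cv2.COLOR_RGB2HSV)
    m=cv2.inRange(h,lo,hi); n,l,st,ce=cv2.connectedComponentsWithStats(m)
    k=1+np.argmax(st[1:,4]); ys,xs=np.where(l==k)
    return ce[k]+[x0,y0],st[k],(xs+x0,ys+y0)
```

Run:
```python
from h import *
c=robot.read_camera("top");s=robot.read_camera("scene")
P=lambda x,y,z:ray(c,(x/7+280-.43,y/7+175-.43),z)
Q=lambda x,y,z:ray(s,(x/6.5+260-.42,y/6.5+170-.42),z)
pr=lambda n,a:print(n,a.round(4))
hub=P(298,180,.169);pr('hub',hub);pr('hubS',Q(320,120,.169))
for n,p,q in zip('FRBL',[(330,318),(443,150),(265,45),(150,208)],[(365,213),(473,104),(284,44),(164,152)]):
    e=P(*p,.162);f=Q(*q,.16);d=e-hub;pr(n,e);pr('  S',f);print(np.hypot(d[0],d[1]),np.degrees(np.arctan2(d[1],d[0])))
pr('star mean',np.mean([P(*p,.162) for p in [(330,318),(443,150),(265,45),(150,208)]],0))
for n,cam,box in(("top",c,(325,200,350,225)),("scene",s,(310,195,340,225))):
    ce,st,_=blob(cam,(60,100,50),(85,255,255),box);print(n,ce,st);pr('cap',ray(cam,ce,.120 if n=="top" else .114))
for n,cam,box in(("top",c,(300,230,325,250)),("scene",s,(285,235,310,255))):
    ce,st,(xs,ys)=blob(cam,(0,150,80),(8,255,255),box);print(n,ce,st);pr('ptr c',ray(cam,ce,.0155))
    i=ys==ys.min();pr('ptr tip',ray(cam,(xs[i].mean(),ys.min()),.0155))
# tray ellipse extent
pr('tray L',P(130,270,.028));pr('tray R',P(467,270,.028));pr('tray F',P(295,422,.028))
pr('tea',P(55,83,.01));pr('tin',P(633,295,.058))
```

```text
hub [ 0.5466 -0.0055  0.169 ]
hubS [ 5.432e-01 -3.000e-04  1.690e-01]
F [ 0.47   -0.0444  0.162 ]
  S [ 0.4729 -0.04    0.16  ]
0.08596785891923438 -153.09192214783903
R [ 0.5895 -0.0836  0.162 ]
  S [ 0.5894 -0.078   0.16  ]
0.08918064177395019 -61.22983115608913
B [0.63   0.0366 0.162 ]
  S [0.6321 0.0408 0.16  ]
0.09340788463423905 26.774642760522898
L [0.5104 0.0756 0.162 ]
  S [0.5089 0.0797 0.16  ]
0.08876558026784627 114.09346423945408
star mean [ 0.55  -0.004  0.162]Traceback (most recent call last):
  File "<stdin>", line 11, in <module>
  File "h.py", line 9, in blob
    k=1+np.argmax(st[1:,4]); ys,xs=np.where(l==k)
        ~~~~~~~~~^^^^^^^^^^
    return _wrapfunc(a, 'argmax', axis=axis, out=out, **kwds)
    return bound(*args, **kwds)
ValueError: attempt to get argmax of an empty sequence
```

Create m.py:
```python
from h import *
import sys
tag=sys.argv[1] if len(sys.argv)>1 else None
pr=lambda n,a:print(n,np.round(a,4))
A=[]
for n,zc in(("top",.119),("scene",.113)):
    cam=robot.read_camera(n)
    if tag: cv2.imwrite(f"pics/{n}_{tag}.png",cam["img"][:,:,::-1])
    u=cam["mtx"]@(cam["R"]@np.array([.55,-.002,.07])+cam["t"]);u=(u[:2]/u[2]).astype(int)
    box=(u[0]-28,u[1]-32,u[0]+28,u[1]+36)
    ce,st,_=blob(cam,(65,110,40),(90,255,255),box);print(n,ce.round(1),st);cap=ray(cam,ce,zc);pr('cap',cap)
    ce,st,(xs,ys)=blob(cam,(0,190,90),(6,255,255),(u[0]-25,u[1]+18,u[0]+15,u[1]+45));print(ce.round(1),st);p=ray(cam,ce,.012);pr('ptr body',p)
    i=ys==ys.min();pr('ptr tip',ray(cam,(xs[i].mean(),ys.min()),.0155))
    for ax in((.55,-.004),(.55,-.001)):
        d=p[:2]-ax;j=cap[:2]-ax;a,b=np.arctan2(d[1],d[0]),np.arctan2(j[1],j[0])
        w=(b-a+np.pi)%(2*np.pi)-np.pi
        print('  ax',ax,'ptr',np.hypot(*d).round(4),np.degrees(a).round(1),'jar',np.hypot(*j).round(4),np.degrees(b).round(1),'turn needed',np.degrees(-w).round(1),'lateral mm',(1e3*np.hypot(*j)*np.sin(w)).round(1))
```

```bash
python3 m.py
```

Run:
```python
from h import *
c=robot.read_camera("top")
P=lambda x,y,z:ray(c,(x/7+280-.43,y/7+175-.43),z).round(4)
print('tray',P(130,270,.028),P(467,270,.028),P(295,422,.028))
print('tea',P(55,83,.01),'tin',P(633,295,.058))
```

```text
tray [0.516  0.0976 0.028 ] [ 0.5693 -0.1104  0.028 ] [ 0.4442 -0.0295  0.028 ]
tea [0.6371 0.1843 0.01  ] tin [ 0.5674 -0.2154  0.058 ]Traceback (most recent call last):
  File "m.py", line 11, in <module>
    ce,st,_=blob(cam,(65,110,40),(90,255,255),box);print(n,ce.round(1),st);cap=ray(cam,ce,zc);pr('cap',cap)
            ~~~~^^^^^^^^^^^^^^^^^^^^^^^^^^^^^^^^^^
  File "h.py", line 9, in blob
    k=1+np.argmax(st[1:,4]); ys,xs=np.where(l==k)
        ~~~~~~~~~^^^^^^^^^^
    return _wrapfunc(a, 'argmax', axis=axis, out=out, **kwds)
    return bound(*args, **kwds)
ValueError: attempt to get argmax of an empty sequence
```

Run:
```python
from h import *
c=robot.read_camera("top")["img"]; s=robot.read_camera("scene")["img"]
h=cv2.cvtColor(c,cv2.COLOR_RGB2HSV);g=cv2.cvtColor(s,cv2.COLOR_RGB2HSV)
print(h[213,333:338].tolist(),c.dtype,h[239,311:316].tolist())
print(g[206,323:328].tolist(),g[243,298:303].tolist())
```

```text
[[73, 93, 156], [72, 93, 159], [72, 93, 159], [73, 93, 161], [73, 93, 161]] uint8 [[1, 135, 98], [1, 170, 168], [1, 170, 197], [1, 167, 197], [1, 158, 139]]
[[73, 154, 156], [73, 159, 168], [73, 158, 173], [73, 156, 185], [73, 160, 175]] [[1, 233, 216], [0, 227, 216], [1, 237, 215], [0, 233, 227], [0, 215, 120]]
```

```bash
sed -i 's/(65,110,40)/(62,70,50)/;s/(0,190,90)/(0,140,80)/' m.py; python3 m.py
```

```text
top [334.5 214. ] [39 34  6  9 42]
cap [ 0.519  -0.0664  0.119 ]
[313.5 239. ] [15 10  5  6 21]
ptr body [0.4218 0.0021 0.012 ]
ptr tip [0.435  0.0009 0.0155]
  ax (0.55, -0.004) ptr 0.1283 177.3 jar 0.0696 -116.4 turn needed -66.4 lateral mm 63.8
  ax (0.55, -0.001) ptr 0.1282 178.6 jar 0.0723 -115.3 turn needed -66.1 lateral mm 66.1
scene [324.8 205.8] [39 24  9 10 74]
cap [ 0.524  -0.0625  0.113 ]
[299.6 242.8] [12 12  6  8 35]
ptr body [0.4227 0.0092 0.012 ]
ptr tip [0.4399 0.0082 0.0155]
  ax (0.55, -0.004) ptr 0.128 174.1 jar 0.064 -114.0 turn needed -71.9 lateral mm 60.9
  ax (0.55, -0.001) ptr 0.1277 175.4 jar 0.0668 -112.9 turn needed -71.6 lateral mm 63.4
```

Create go.py:
```python
# prints tool-frame shift from the present pose to a point at radius r, angle phi(deg) of the axis
from h import *
import sys
from scipy.spatial.transform import Rotation as Ro
s=robot.sense();R=Ro.from_rotvec(s['orientation']).as_matrix()
ax=np.array([.5505,-.002,0])
print('t',round(s['time'],2),'pos',np.round(s['ee_pos'],4),'gap',round(s['finger_gap'],4),'F',np.round(s['wrist_force'],1),'q',np.round(s['q'],2))
print('tool x,y az',[round(float(np.degrees(np.arctan2(R[1,i],R[0,i]))),1) for i in(0,1)],'z',R[:,2].round(3))
for a in sys.argv[1:]:
    r,ph,z=map(float,a.split(','));p=ax+[r*np.cos(np.radians(ph)),r*np.sin(np.radians(ph)),z]
    yaw=np.degrees(np.arctan2(R[1,1],R[0,1]))
    w=((ph+90-yaw)+90)%180-90
    print(a,'world',p.round(4),'tool shift',(R.T@(p-s['ee_pos'])).round(4),'yaw about world z to tangential',round(w,1),'-> tool turn',round(-np.radians(w),3))
```

```bash
python3 go.py .2,114,.171 .075,114,.171
```

```text
t 0.5 pos [0.1812 0.5193 0.2563] gap 0.0855 F [ 0.5 -0.2 -0.3] q [ 1.02  0.38  1.3   0.    1.46 -0.22]
tool x,y az [160.8, 70.8] z [-0. -0. -1.]
.2,114,.171 world [0.4692 0.1807 0.171 ] tool shift [-0.3834 -0.2248  0.0853] yaw about world z to tangential -46.8 -> tool turn 0.816
.075,114,.171 world [0.52   0.0665 0.171 ] tool shift [-0.469  -0.3158  0.0853] yaw about world z to tangential -46.8 -> tool turn 0.816
```

The rows are not in the units I measure in: shifts go in shares of 50 mm and turns go in units of 0.05 rad. I convert before sending: -0.038 m is -0.76, -0.0225 m is -0.45.

Request:
{"api": "shift_gripper", "payload": {
  "steps": [
    [-0.76, -0.45, 0, 0, 0.035],
    [-0.76, -0.45, 0, 0, 0.035],
    [-0.76, -0.45, 0, 0, 0.035],
    [-0.76, -0.45, 0, 0, 0.035],
    [-0.76, -0.45, 0, 0, 0.035],
    [-0.76, -0.45, 0, 0, 0.035],
    [-0.76, -0.45, 0, 0, 0.035],
    [-0.76, -0.45, 0, 0, 0.035],
    [-0.76, -0.45, 0, 0, 0.035],
    [-0.76, -0.45, 0, 0, 0.035],
    [0, 0, 0, 0, 0.035],
    [0, 0, 0, 0, 0.035]
  ],
  "force": 20
}}

```text
time: 1.7
ee_pos: [0.4661, 0.181, 0.2561]
orientation: [-0.528, -3.096, -0.0]
wrist_force: [-0.1, 0.7, 0.2]
finger_gap: 0.0351
grasp_force: 0.0
```

Request:
{"api": "shift_gripper", "payload": {
  "steps": [
    [0, 0, 0, 2.72, 0.035],
    [0, 0, 0, 2.72, 0.035],
    [0, 0, 0, 2.72, 0.035],
    [0, 0, 0, 2.72, 0.035],
    [0, 0, 0, 2.72, 0.035],
    [0, 0, 0, 2.72, 0.035],
    [0, 0, 0, 0, 0.035],
    [0, 0, 0, 0, 0.035]
  ]
}}

```text
time: 2.5
ee_pos: [0.4653, 0.1824, 0.2564]
orientation: [-1.704, -2.639, -0.0]
wrist_force: [0.4, 0.6, -0.3]
finger_gap: 0.0349
grasp_force: 0.0
```

```bash
python3 go.py .2,114,.171 .075,114,.171
```

```text
t 2.5 pos [0.4653 0.1824 0.2564] gap 0.0349 F [ 0.4  0.6 -0.3] q [ 0.14  0.29  1.43  0.    1.42 -0.29]
tool x,y az [114.3, 24.3] z [ 0.  0. -1.]
.2,114,.171 world [0.4692 0.1807 0.171 ] tool shift [-0.0031  0.0028  0.0854] yaw about world z to tangential -0.3 -> tool turn 0.005
.075,114,.171 world [0.52   0.0665 0.171 ] tool shift [-0.1281  0.0022  0.0854] yaw about world z to tangential -0.3 -> tool turn 0.005
```

Request:
{"api": "shift_gripper", "payload": {
  "steps": [
    [0, 0.02, 0.57, 0, 0.035],
    [0, 0.02, 0.57, 0, 0.035],
    [0, 0, 0.57, 0, 0.035],
    [0, 0, 0, 0, 0.035]
  ]
}}

```text
time: 2.9
ee_pos: [0.4659, 0.1825, 0.1681]
orientation: [-1.704, -2.633, 0.007]
wrist_force: [-0.5, 0.2, 0.1]
finger_gap: 0.0347
grasp_force: 0.0
```

Request:
{"api": "shift_gripper", "payload": {
  "steps": [
    [-0.6, 0, 0, 0, 0.035],
    [-0.6, 0, 0, 0, 0.035],
    [-0.4, 0, 0, 0, 0.035],
    [-0.32, 0, 0, 0, 0.035],
    [-0.32, 0, 0, 0, 0.035],
    [-0.32, 0, 0, 0, 0.035],
    [0, 0, 0, 0, 0.035],
    [0, 0, 0, 0, 0.035]
  ]
}}

```text
time: 3.7
ee_pos: [0.5197, 0.0656, 0.1708]
orientation: [-1.711, -2.634, -0.0]
wrist_force: [0.0, 0.9, -0.7]
finger_gap: 0.0352
grasp_force: 0.0
```

```bash
python3 go.py
```

Run:
```python
from h import *
c=robot.read_camera("wrist");cv2.imwrite("pics/w1.png",c["img"][:,:,::-1])
```

```text
t 3.7 pos [0.5197 0.0656 0.1708] gap 0.0352 F [ 0.   0.9 -0.7] q [-0.1   0.42  1.51  0.    1.22 -0.52]
tool x,y az [114.0, 24.0] z [-0.  0. -1.]
```

View pics/w1.png

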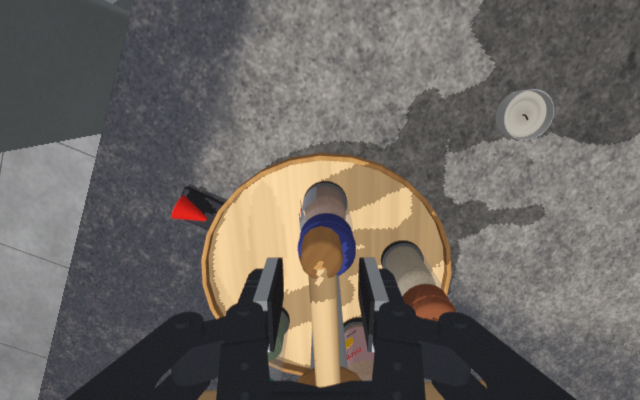

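The wrist view shows the left arm centred between the fingers at column 322, with nothing touching it. Now I'll sweep clockwise, which is tool +y with a positive turn.

Scaled: -0.0001 m is -0.002, 0.0045 m is 0.09, 0.06 rad is 1.2.

Request:
{"api": "shift_gripper", "payload": {
  "steps": [
    [0, 0.06, 0, 0.8, 0.035],
    [0, 0.06, 0, 0.8, 0.035],
    [-0.002, 0.06, 0, 0.8, 0.035],
    [-0.002, 0.06, 0, 0.8, 0.035],
    [-0.002, 0.09, 0, 1.2, 0.035],
    [-0.002, 0.09, 0, 1.2, 0.035],
    [-0.002, 0.09, 0, 1.2, 0.035],
    [-0.002, 0.09, 0, 1.2, 0.035],
    [-0.002, 0.09, 0, 1.2, 0.035],
    [-0.002, 0.09, 0, 1.2, 0.035],
    [-0.002, 0.06, 0, 0.8, 0.035],
    [0, 0, 0, 0, 0.035]
  ]
}}

```text
time: 4.95
ee_pos: [0.5607, 0.0722, 0.1707]
orientation: [-2.371, -2.06, 0.0]
wrist_force: [1.2, -1.4, -0.0]
finger_gap: 0.0352
grasp_force: 0.0
```

```bash
python3 go.py .075,80,.171
```

Run:
```python
from h import *
c=robot.read_camera("wrist");cv2.imwrite("pics/w2.png",c["img"][:,:,::-1])
```

```text
t 4.95 pos [0.5607 0.0722 0.1707] gap 0.0352 F [ 1.2 -1.4 -0. ] q [-0.08  0.48  1.39  0.    1.27  0.06]
tool x,y az [82.0, -8.0] z [-0.  0. -1.]
.075,80,.171 world [0.5635 0.0719 0.171 ] tool shift [ 0.      0.0029 -0.0003] yaw about world z to tangential -2.0 -> tool turn 0.034
```

View pics/w2.png

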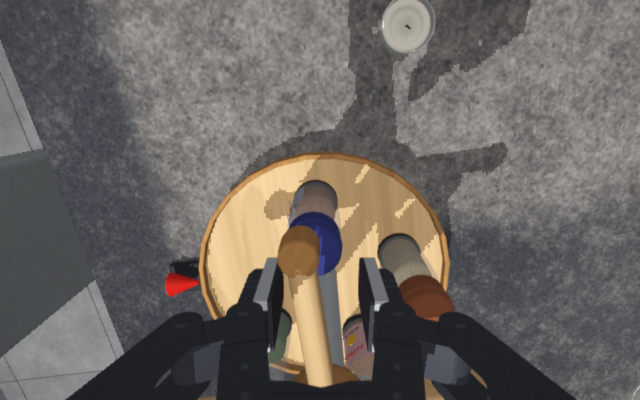

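The arm's end has shifted to (299,250) and now lies against the trailing finger, so the carousel is turning. I'll carry on for about 0.68 rad and then measure.

Scaled: 0.0053 m is 0.106, 0.0045 m is 0.09, 0.07 rad is 1.4.

Request:
{"api": "shift_gripper", "payload": {
  "steps": [
    [-0.002, 0.06, 0, 0.8, 0.035],
    [-0.004, 0.106, 0, 1.4, 0.035],
    [-0.004, 0.106, 0, 1.4, 0.035],
    [-0.004, 0.106, 0, 1.4, 0.035],
    [-0.004, 0.106, 0, 1.4, 0.035],
    [-0.004, 0.106, 0, 1.4, 0.035],
    [-0.004, 0.106, 0, 1.4, 0.035],
    [-0.004, 0.106, 0, 1.4, 0.035],
    [-0.004, 0.106, 0, 1.4, 0.035],
    [-0.002, 0.09, 0, 1, 0.035],
    [-0.002, 0.06, 0, 0.6, 0.035],
    [0, 0, 0, 0, 0.035]
  ]
}}

```text
time: 6.2
ee_pos: [0.6065, 0.0469, 0.1708]
orientation: [2.923, 1.151, -0.0]
wrist_force: [-0.9, -0.1, -0.1]
finger_gap: 0.0348
grasp_force: 0.0
```

```bash
python3 go.py .075,43,.171; python3 m.py a
```

```text
t 6.2 pos [0.6065 0.0469 0.1708] gap 0.0348 F [-0.9 -0.1 -0.1] q [-0.12  0.55  1.26 -0.    1.33  0.7 ]
tool x,y az [43.0, -47.0] z [-0. -0. -1.]
.075,43,.171 world [0.6054 0.0491 0.171 ] tool shift [ 0.0007 -0.0024 -0.0002] yaw about world z to tangential 0.0 -> tool turn -0.0
top [317.1 219.2] [21 39  7  9 46]
cap [ 0.4781 -0.001   0.119 ]
[313.4 239.1] [15 10  5  6 20]
ptr body [0.4211 0.0023 0.012 ]
ptr tip [0.4345 0.003  0.0155]
  ax (0.55, -0.004) ptr 0.129 177.2 jar 0.0719 177.6 turn needed -0.4 lateral mm 0.5
  ax (0.55, -0.001) ptr 0.1289 178.5 jar 0.0719 180.0 turn needed -1.4 lateral mm 1.8
scene [304.1 210.5] [18 29  9 10 77]
cap [0.4813 0.0042 0.113 ]
[299.7 242.7] [12 12  6  8 34]
ptr body [0.4233 0.009  0.012 ]
ptr tip [0.4399 0.0082 0.0155]
  ax (0.55, -0.004) ptr 0.1274 174.2 jar 0.0692 173.2 turn needed 1.0 lateral mm -1.2
  ax (0.55, -0.001) ptr 0.1271 175.5 jar 0.0689 175.7 turn needed -0.2 lateral mm 0.2
```

The jar is within about 2 mm of the pointer line in both views. I'll centre the fingers off the arm, lift and retreat.

Request:
{"api": "shift_gripper", "payload": {
  "steps": [
    [0, -0.06, 0, 0, 0.035],
    [0, -0.06, 0, 0, 0.035],
    [0, -0.06, 0, 0, 0.035],
    [0, 0, -0.3, 0, 0.035],
    [0, 0, -0.4, 0, 0.035],
    [0, 0, -0.4, 0, 0.035],
    [0, 0, 0, 0, 0.035]
  ]
}}

```text
time: 7.0
ee_pos: [0.6011, 0.0537, 0.2285]
orientation: [2.921, 1.15, 0.007]
wrist_force: [0.7, -0.7, -0.7]
finger_gap: 0.0352
grasp_force: 0.0
```

```bash
python3 go.py .28,125,.225
```

```text
t 7.0 pos [0.6011 0.0537 0.2285] gap 0.0352 F [ 0.7 -0.7 -0.7] q [-0.11  0.49  1.19  0.    1.45  0.71]
tool x,y az [43.0, -47.0] z [ 0.005 -0.001 -1.   ]
.28,125,.225 world [0.3899 0.2274 0.225 ] tool shift [-0.036  -0.2711  0.0023] yaw about world z to tangential 82.0 -> tool turn -1.431
```

Scaled: -0.034 m is -0.68, -0.005 m is -0.1.

Request:
{"api": "shift_gripper", "payload": {
  "steps": [
    [-0.1, -0.68, 0, 0, 0.035],
    [-0.1, -0.68, 0, 0, 0.035],
    [-0.1, -0.68, 0, 0, 0.035],
    [-0.1, -0.68, 0, 0, 0.035],
    [-0.1, -0.68, 0, 0, 0.035],
    [-0.1, -0.68, 0, 0, 0.035],
    [-0.1, -0.68, 0, 0, 0.035],
    [-0.1, -0.68, 0, 0, 0.035],
    [0, 0, 0, 0, 0.035],
    [0, 0, 0, 0, 0.035],
    [0, 0, 0, 0, 0.035]
  ]
}}

```text
time: 8.1
ee_pos: [0.3862, 0.2249, 0.2254]
orientation: [2.924, 1.15, -0.001]
wrist_force: [-0.4, -0.4, -0.6]
finger_gap: 0.0353
grasp_force: 0.0
```

```bash
python3 m.py b
```

Run:
```python
import cv2
a=cv2.imread("pics/top_b.png")[175:250,280:385]
cv2.imwrite("pics/c3.png",cv2.resize(a,None,fx=7,fy=7,interpolation=cv2.INTER_CUBIC))
```

```text
top [317.1 219.2] [21 39  7  9 46]
cap [ 0.4781 -0.001   0.119 ]
[313.4 239.1] [15 10  5  6 20]
ptr body [0.4211 0.0023 0.012 ]
ptr tip [0.4345 0.003  0.0155]
  ax (0.55, -0.004) ptr 0.129 177.2 jar 0.0719 177.6 turn needed -0.4 lateral mm 0.5
  ax (0.55, -0.001) ptr 0.1289 178.5 jar 0.0719 180.0 turn needed -1.4 lateral mm 1.8
scene [304.1 210.5] [18 29  9 10 77]
cap [0.4813 0.0042 0.113 ]
[299.7 242.8] [12 12  6  8 35]
ptr body [0.4227 0.0089 0.012 ]
ptr tip [0.4399 0.0082 0.0155]
  ax (0.55, -0.004) ptr 0.1279 174.2 jar 0.0692 173.2 turn needed 1.0 lateral mm -1.2
  ax (0.55, -0.001) ptr 0.1276 175.5 jar 0.0689 175.7 turn needed -0.1 lateral mm 0.2
```

View pics/c3.png

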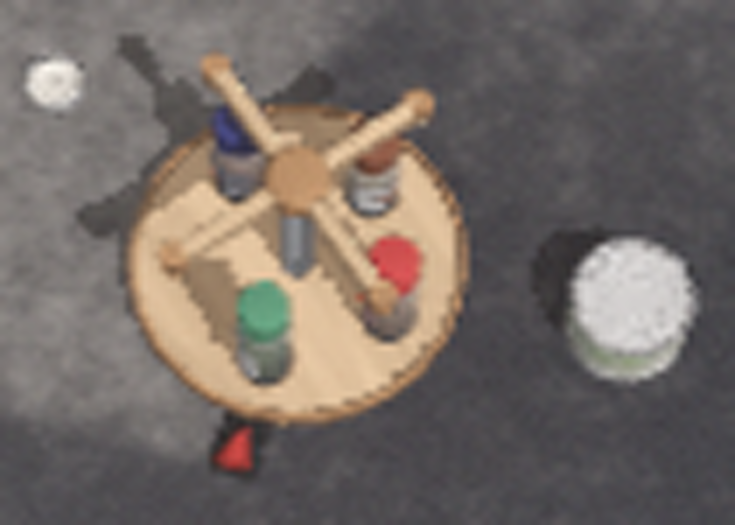

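The green jar's foot is at (265,365), on the line from the post base (297,262) to the pointer (240,440). The tea light and tin haven't moved, the jars are upright, and nothing moved between the last two measurements. I'll hand it in.

```bash
python3 -c "
from plant import robot
print(robot.finish_job())"
```

```text
the job is handed in; nothing more can be done
None
```

The job is handed in: the green-capped jar is at rest within about 2 mm of the pointer line by camera, turned only by a star arm, with the hand clear; the judge returned no verdict.

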